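# Slide the soil jar along the fence into its reader pocket

### The arm

A 6-joint arm with a two-finger parallel gripper is mounted at the origin on the work surface. World frame = base frame: x ahead of the robot, y to its left, z up, the work surface at z = 0. Lengths are in m, angles in rad, forces in N, time in s.
With the tool pointing down it reaches from about 0.35 to 0.925 m from the base axis. Payload 6.4 kg.
Tool frame: the origin (TCP) lies midway between the tips of the shut fingers; the grasp point (between the pads) lies 19 mm behind it; z points along the fingers, x is the direction in which the jaws open and shut, and the axes are right-handed (so a half turn about z gives the same grasp; the last joint's range is limited). The gripper opens to 85 mm and grips with 20 to 120 N. Pads are 22 mm wide; open, the fingers measure 114 mm over their backs; the gripper's body (76 mm by 85 mm) begins 54 mm behind the grasp point. The pads swing forward as they close: fully open they stand 13 mm farther back than shut.
Start: joints at [-1.33, 0.245, 1.558, -0, 1.339, -0.174], TCP at [0.262, -0.595, 0.231] pointing down, gripper open.
Joint ranges: [-3.13, 3.13], [-1.02, 2.26], [0.13, 2.54], [-0.95, 4.09], [0.21, 2.88], [-2.74, 2.74]. Speed limits (rad/s): [2.57, 2.57, 3.14, 3.14, 3.14, 3.14].

### API

Orientations are given as a unit quaternion [w, x, y, z].
In Python, from rig import r gives the robot as it stands.
- The arm moves only by the tool jog_arm, never from a script. Its argument "targets" is a list of rows, each an object of numbers: "dx", "dy", "dz": the shift along the tool's x, y, z in mm; "roll": the turn about the tool's z in rad; "fingers": the finger opening in mm, from 0 to 85.4. In form: [{"dx": .., "dy": .., "dz": .., "roll": .., "fingers": ..}, ...]. A call has 1 to 20 rows; each row is the pose to reach, as a shift and turn from the pose commanded when the call began, along the tool's axes at that moment; what a row does not reach only later rows make up. A row lasts 1/8 s, in which the tool goes at most 62.5 mm and 10.7 degrees, less where a joint would pass 70% of its speed; a pose out of reach is approached as far as the arm can. A call with a gripper value outside its range is refused whole. The fingers move at their own pace and stop on an object; the grip force is fixed at half the most. Time passes only in rows, so rows that repeat a pose let the fingers close. It gives the time, the measured TCP pose, the force and the opening at its end, in the units of the state.
- r.get_state(): the state, without advancing time (a new reading comes with each control period).
- r.get_image(name): name is "scene" or "top"; returns a dict with "image" (400x640x3 uint8, red, green, blue), "intrinsics" (3x3 intrinsics, pixels), "rvec" (rotation vector, rad) and "tvec" (3), from world to camera coordinates, as OpenCV has them. Camera axes: x right, y down, z forward; pixel columns grow to the right and rows downward; lengths in m; the calibration is good to about 2 mm. A picture is of the moment at which its call begins. There is no depth.
- r.sign_off(): hands the job in, once; it reports no verdict.
The state is a dict: "time_s": time; "qpos": joint angles; "qd": joint speeds; "tau": joint torques, N m; "tcp_pos": TCP position; "tcp_rot": TCP orientation; "contact_force": force on the tool from outside, world axes, zero at the start; "ft_torque": the same for the moment, N m; "opening": finger opening in m.
Only numpy, scipy, OpenCV 4.12 (cv2) and the standard library are available. Lean on these libraries where they do the work, as an engineer would, in place of code of your own. Each camera call takes 0.05 s, during which the arm holds its last target.

### The job

Push the big closed jar up against the straight fence of the reader station, then push it along the fence, keeping it on the fence the whole way, past the little sprung roller into the pocket until it bears firmly, with about 10 N for a moment, against the rubber buffer at the end. The jar is glass: push gently (never more than 20 N), keep it standing on the table, and leave the other things alone. Finish with the jar resting in the pocket, behind the roller.

Things in the scene. Friction and masses are not known exactly. Their poses are not given: they have to be found in the camera images.
- station: Fixed jar station. Origin: at table level on the fence's working face. y runs along the fence to the pocket; x points out of the fence's back, so the jar travels on the -x side, its centre at x = -48 mm when touching. Aluminium fence 40 mm high, x 0 to 12, y -220 to +220 mm. Behind it a reader housing 58 mm high (x 13 to 98, y 60 to 210 mm). Pocket at the +y end: fence, cheek, and stop across the end.
- cheek_top (a point): Middle of the top of the fixed grey cheek that forms the pocket's open side (station axes): 35 mm (x) by 145 mm (y), 36 mm high; in station axes x -155 to -120, y 75 to 220 mm.
- roller: Upright steel roller pin, 8 mm radius, 34 mm high, standing out of the cheek into the lane; origin on its axis at table level, at station x = -98, y = 100 mm. The passing jar pushes it 6 mm towards -x against a light spring (1.5 to 2.5 N), needing some 1 to 4 N on top of the sliding force; it springs back behind the jar.
- stop: Stop block across the pocket's end (fixed, station axes), 50 mm high; origin on its pocket-side face, at the fence face, table level. A rigid rubber buffer (24 mm diameter, 28 mm up, at x = -48 mm) sticks out of it towards -y by 6 to 22 mm, screw-adjusted, different each time and not measured: find it by contact. The jar on it has its centre 54 to 70 mm before the face.
- jar: The big closed amber glass jar with white lid, upright, 96 mm diameter, 75 mm high (too wide to grasp; glass wall up to 58 mm, then a lid of 90 mm diameter), about 0.3 to 0.55 kg. Origin: centre of its underside. It starts near the -y end of the fence, 20 to 60 mm clear of it, and is smooth and slides on the table with some 1 to 2 N.
- small_jar: Bystander: small amber jar, 54 mm diameter, 55 mm high; origin under its centre. Leave alone.
- weight: Bystander: brass weight, 34 mm diameter, 48 mm high; origin under its centre. Leave alone.
- beaker: Bystander: glass beaker behind the fence, 60 mm diameter, 70 mm high; origin under its centre. Leave alone.
- mortar: Bystander: white porcelain mortar bowl, 90 mm diameter, 55 mm high; origin under its centre. Leave alone.
- spoon: Bystander: steel spoon 150 mm long lying behind the fence; origin under it. Leave alone.
Mind the look-alikes: they are no part of the job. What is shaped like the jar but pink is not meant.

How it is judged:
By the outcome, as a careful person would: the job done as asked, in the order asked, and still so for the second after the job is handed in, with the robot touching nothing.
It also fails if it takes over 64 s, if anything falls off the work surface, if the arm or the gripper's body presses on something with over 40 N, if the wrist force passes 120 N, or if a joint passes its speed limit or range.

## Working session

There is one attempt and no reset: what is moved stays moved. The work goes in short steps, Python scripts to look and compute and a tool call to move; the robot and the scene stay as the last step left them, time stands still between calls to the robot, and variables do not carry over. Pictures are saved under pics/ and viewed, and the job is handed in when it is done.

Besides the shell and the picture viewer there is one more tool, called by a JSON object that holds its "method" and its "body". jog_arm: Moves the arm, as the interface text tells. Its arguments: {"type":"object","properties":{"targets":{"type":"array","items":{"type":"object","properties":{"dx":{"type":"number"},"dy":{"type":"number"},"dz":{"type":"number"},"roll":{"type":"number"},"fingers":{"type":"number"}}}}},"required":["targets"]}

```bash
mkdir -p pics; ls; python3 - <<'E'
from rig import r
import cv2,json
s=r.get_state();print(s)
for n in("scene","top"):
    d=r.get_image(n);cv2.imwrite(f"pics/{n}0.png",d["image"][:,:,::-1]);print(n,d["intrinsics"],d["rvec"],d["tvec"])
E
```

```text
pics
{'time_s': 0.0, 'qpos': array([-1.33011589e+00,  2.45809628e-01,  1.55904626e+00,  2.44829112e-06,
        1.33869391e+00, -1.74082210e-01]), 'qd': array([-9.20287883e-04,  1.53753127e-04,  1.16767530e-03,  1.51750574e-03,
        6.30503935e-04, -7.42271338e-05]), 'tau': array([ 8.30516674e-04, -4.29508781e+01, -3.26125038e+01, -6.24325799e-05,
        5.38657507e-03,  2.88674343e-06]), 'tcp_pos': array([ 0.26181091, -0.59431862,  0.23016583]), 'tcp_rot': array([-6.69401325e-04,  8.37547269e-01, -5.46363995e-01, -7.13792150e-04]), 'contact_force': array([ 0.0718758 , -0.01472613,  0.54265191]), 'ft_torque': array([-0.01351709, -0.02442526,  0.02036731]), 'opening': 0.08566887983456702}
scene [[388.81683227   0.         319.50398729]
 [  0.         388.81683227 201.03564665]
 [  0.           0.           1.        ]] [ 1.1051538   2.28068517 -1.05975364] [ 0.3990199  -0.20861553  1.26980291]
top [[483.84718012   0.         318.98325025]
 [  0.         483.84718012 191.42635539]
 [  0.           0.           1.        ]] [ 2.16615466 -2.21365335  0.09264973] [-0.0798126   0.56166024  1.31464434]
```

View pics/scene0.png

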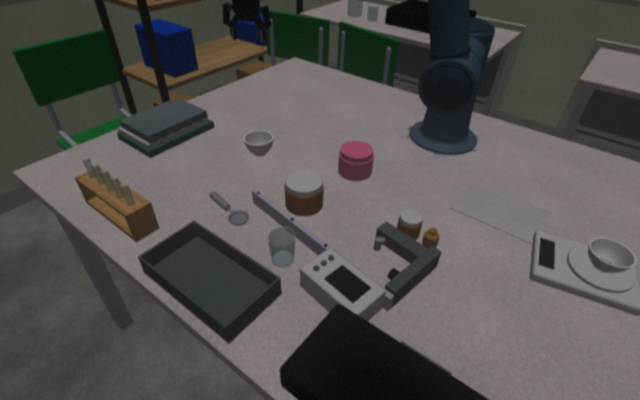

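View pics/top0.png

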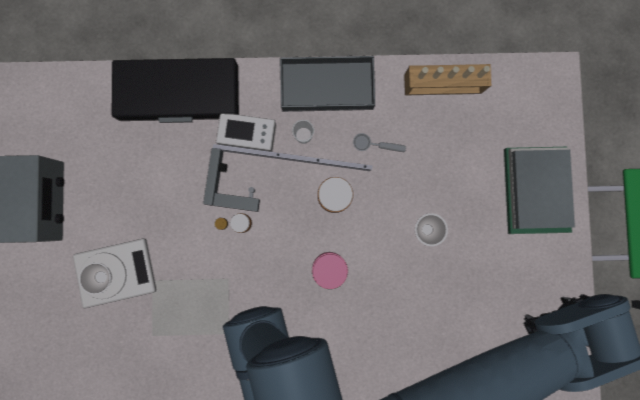

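Scene: the candidates in the top view are the amber jar with the white lid at (335,195), the pink look-alike at (330,271), the small jar at (240,223) and the mortar at (431,229). The fence runs from (370,167) to (215,150). By its description, the one I want is the jar at (335,195). I'll check this in a close crop.

```bash
python3 - <<'E'
import cv2
a=cv2.imread("pics/top0.png")[105:245,195:395];cv2.imwrite("pics/topc.png",cv2.resize(a,None,fx=4,fy=4,interpolation=2))
a=cv2.imread("pics/scene0.png")[135:335,230:450];cv2.imwrite("pics/scc.png",cv2.resize(a,None,fx=3,fy=3,interpolation=2))
E
```

```text
(no output)
```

View pics/topc.png

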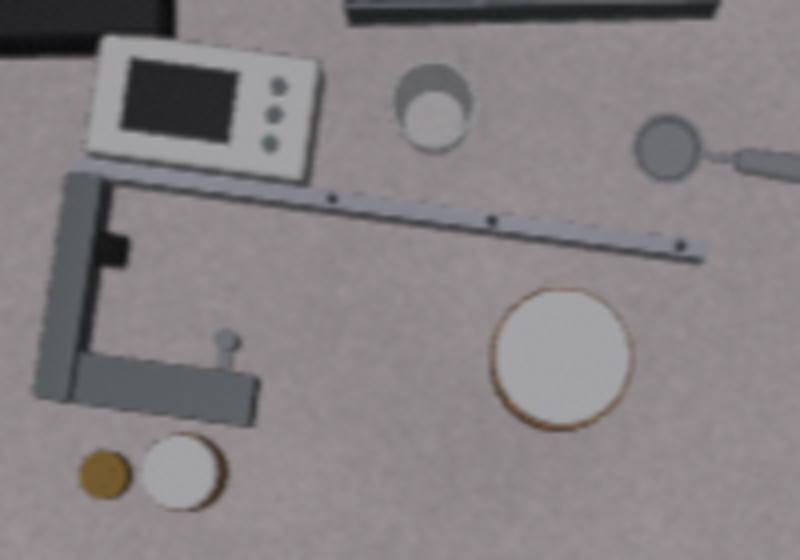

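View pics/scc.png

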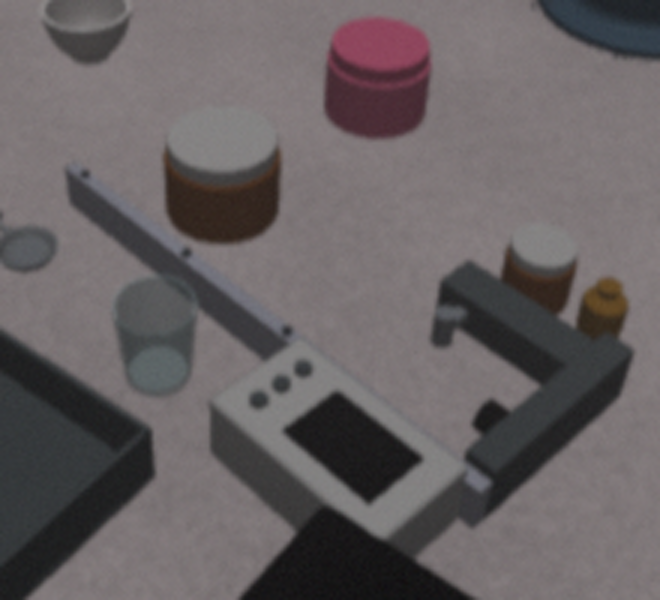

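```bash
cat > h.py <<'E'
import numpy as np,cv2
from scipy.optimize import least_squares
from rig import r
def cams():
    return {n:r.get_image(n) for n in("top","scene")}
def proj(c,P):
    return cv2.projectPoints(np.atleast_2d(np.array(P,float)),c["rvec"],c["tvec"],c["intrinsics"],None)[0][:,0]
def back(c,uv,z):
    R=cv2.Rodrigues(c["rvec"])[0];o=-R.T@c["tvec"];d=R.T@np.linalg.inv(c["intrinsics"])@np.array([uv[0],uv[1],1])
    return o+d*(z-o[2])/d[2]
def T(p,s):
    s=np.atleast_2d(np.array(s,float));c,n=np.cos(p[2]),np.sin(p[2])
    return np.c_[p[0]+c*s[:,0]-n*s[:,1],p[1]+n*s[:,0]+c*s[:,1],s[:,2]]
E
python3 - <<'E'
from h import *
C=cams()
st=np.array([(0,-220,40),(12,-220,40),(-120,75,36),(-155,75,36),(98,60,58),(13,60,58),(98,210,58),(13,210,58),(-98,100,34)])/1e3
tp=np.array([(701,256),(706,243),(260,374),(251,427),(322,62),(303,182),(103,36),(87,152),(227,341)])/4+[194.6,104.6]
ss=np.array([(12,-220,40),(98,60,58),(13,60,58),(98,210,58),(13,210,58),(-120,75,36),(-155,75,36)])/1e3
sp=np.array([(68,167),(211,404),(297,340),(375,537),(464,467),(442,283),(470,263)])/3+[229.7,134.7]
def f(p): return np.r_[proj(C["top"],T(p,st))-tp,proj(C["scene"],T(p,ss))-sp]
best=min((least_squares(lambda p:f(p).ravel(),[.6,0,a],loss="soft_l1") for a in np.arange(0,6.3,.7)),key=lambda s:s.cost)
print(best.x,np.degrees(best.x[2]));print(f(best.x).round(1).tolist())
p=best.x;np.save("st.npy",p)
def inv(w):
    d=w[:2]-p[:2];c,n=np.cos(p[2]),np.sin(p[2]);return np.array([c*d[0]+n*d[1],-n*d[0]+c*d[1]])*1e3
for nm,c,uv,z in[("jar","top",np.array([563,358])/4+[194.6,104.6],.075),("jar","scene",np.array([223,145])/3+[229.7,134.7],.075),("pink","top",(330,271),.075),("small","top",np.array([181,472])/4+[194.6,104.6],.055),("weight","top",np.array([104,475])/4+[194.6,104.6],.045),("beaker","top",np.array([433,108])/4+[194.6,104.6],.07)]:
    w=back(C[c],uv,z);print(nm,c,w.round(4),inv(w).round(1))
E
```

```text
[ 0.64879802 -0.01905921 -0.15812993] -9.060177826162809
[[1.6, 1.4], [0.9, 0.3], [-1.3, 0.7], [-0.9, 0.2], [-0.6, -0.6], [-0.4, 0.2], [-0.7, -1.6], [-1.5, 0.1], [-0.9, -0.2], [-1.8, 0.2], [-2.3, -1.6], [0.4, -1.6], [-0.2, 3.6], [1.5, -0.0], [-1.5, -0.9], [-1.0, -1.2]]
jar top [ 0.5478 -0.1345  0.075 ] [ -81.5 -129.9]
jar scene [ 0.5535 -0.1255  0.075 ] [ -77.3 -120.1]
pink top [ 0.3465 -0.1155  0.075 ] [-283.4 -142.9]
small top [0.4783 0.1217 0.055 ] [-190.5  112.2]
weight top [0.4776 0.175  0.045 ] [-199.7  164.6]
beaker top [ 0.718  -0.0516  0.07  ] [ 73.4 -21.3]
```

```bash
cat > ov.py <<'E'
from h import *
import sys
def boxes(p,jar=None):
    B=[(0,12,-220,220,0,40),(13,98,60,210,0,58),(-155,-120,75,220,0,36)]
    L=[]
    for x0,x1,y0,y1,z0,z1 in B:
        L.append([(x0,y0,z1),(x1,y0,z1),(x1,y1,z1),(x0,y1,z1),(x0,y0,z1)])
        L.append([(x0,y0,z0),(x1,y0,z0),(x1,y1,z0),(x0,y1,z0),(x0,y0,z0)])
    a=np.linspace(0,6.3,40)
    L.append([(-98+8*np.cos(t),100+8*np.sin(t),34) for t in a])
    if jar is not None:
        for R,z in((48,0),(48,58),(45,75)): L.append([(jar[0]+R*np.cos(t),jar[1]+R*np.sin(t),z) for t in a])
    return [T(p,np.array(l)/1e3) for l in L]
def draw(c,p,box,k,fn,jar=None):
    x0,y0,x1,y1=box
    im=cv2.resize(c["image"][y0:y1,x0:x1,::-1].copy(),None,fx=k,fy=k,interpolation=cv2.INTER_CUBIC)
    im=cv2.convertScaleAbs(im,alpha=1.4)
    for l in boxes(p,jar):
        q=((proj(c,l)-[x0,y0]+.5)*k-.5)
        cv2.polylines(im,[np.round(q).astype(int)],False,(0,0,255),1)
    cv2.imwrite(fn,im)
if __name__=="__main__":
    C=cams();p=np.load("st.npy")
    draw(C["top"],p,(195,105,395,245),4,"pics/ot1.png",(-80,-126))
    draw(C["scene"],p,(230,135,450,335),3,"pics/os1.png",(-80,-126))
E
python3 ov.py
```

```text
(no output)
```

View pics/ot1.png

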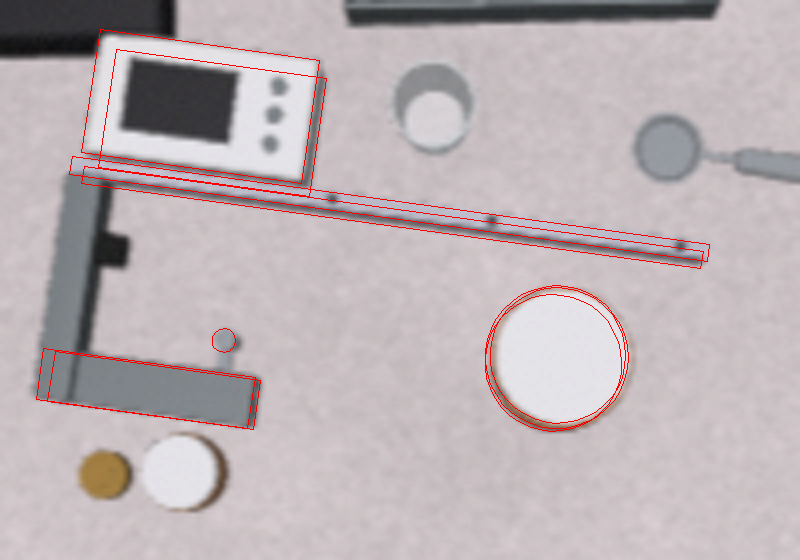

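View pics/os1.png

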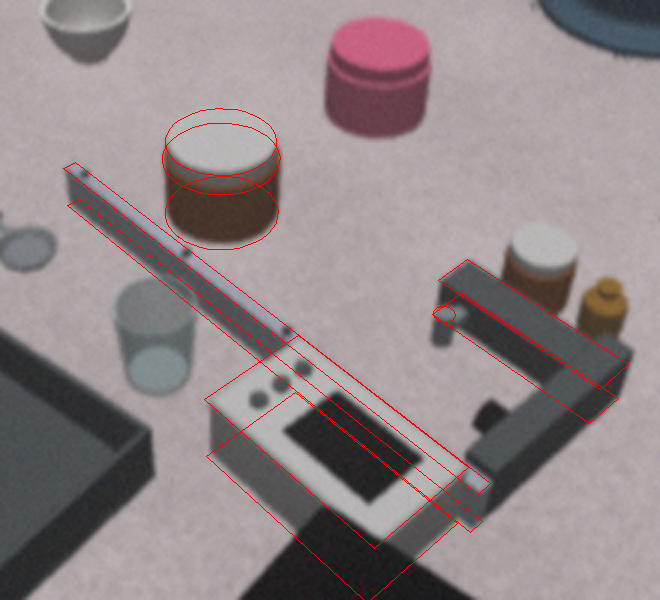

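The crop confirms it: the jar with the brown rim and white lid, at about (335,195), is the big amber jar. The red station model fits within 1–2 px. The jar sits at about station (-80,-128), roughly 31 mm clear of the fence.

Plan:
1. Shut the fingers and push with their flat side in +x onto the fence.
2. Go round behind the jar and push along y with the face tilted 18° towards the fence.

```bash
cat > go.py <<'E'
from h import *
from scipy.spatial.transform import Rotation as Ro
import sys
p=np.load("st.npy")
def stn(s,p=p): return T(p,[[s[0]/1e3,s[1]/1e3,s[2]/1e3]])[0]
def inv(w):
    d=np.array(w)[:2]-p[:2];c,n=np.cos(p[2]),np.sin(p[2]);return np.array([c*d[0]+n*d[1],-n*d[0]+c*d[1]])*1e3
S=r.get_state()
R=Ro.from_quat(np.array(S["tcp_rot"])[[1,2,3,0]]).as_matrix()
def to(s,head=None):
    """station target mm -> tool shift mm; head = station-axes angle deg of push dir (from +x toward +y)"""
    d=R.T@(stn(s)-S["tcp_pos"])*1e3
    roll=0
    if head is not None:
        h=np.degrees(np.arctan2(-R[1,1],-R[0,1]));want=head+np.degrees(p[2])
        roll=-np.radians((want-h+180)%360-180)
    return d.round(1),round(roll,3)
def show():
    f=S["contact_force"];c,n=np.cos(p[2]),np.sin(p[2])
    print("t",round(S["time_s"],2),"tcp st",inv(S["tcp_pos"]).round(1),"z",round(S["tcp_pos"][2]*1e3,1),"F st",round(c*f[0]+n*f[1],2),round(-n*f[0]+c*f[1],2),round(f[2],2),"open",round(S["opening"]*1e3,1),
     "head",round(np.degrees(np.arctan2(-R[1,1],-R[0,1])-p[2]),1))
    print("tool->st per dx:",(inv(S["tcp_pos"]+R[:,0])-inv(S["tcp_pos"])).round(-0)/1e3,"per dy:",(inv(S["tcp_pos"]+R[:,1])-inv(S["tcp_pos"])).round(0)/1e3)
E
python3 -c "
from go import *
show();print(to((-165,-129,150),0),to((-165,-129,18),0))"
```

```text
t 0.3 tcp st [-291.4 -629.4] z 230.9 F st -0.6 0.2 0.11 open 85.5 head 32.8
tool->st per dx: [ 0.542 -0.84 ] per dy: [-0.84  -0.542]
(array([-351.9, -377.5,   81.2]), np.float64(0.573)) (array([-351.8, -377.4,  213.2]), np.float64(0.573))
```

{"method": "jog_arm", "body": {"targets": [{"dx": -40, "dy": -42, "dz": 5, "roll": 0.1, "fingers": 0}, {"dx": -80, "dy": -85, "dz": 10, "roll": 0.2, "fingers": 0}, {"dx": -120, "dy": -128, "dz": 15, "roll": 0.3, "fingers": 0}, {"dx": -160, "dy": -170, "dz": 25, "roll": 0.4, "fingers": 0}, {"dx": -200, "dy": -213, "dz": 35, "roll": 0.5, "fingers": 0}, {"dx": -240, "dy": -256, "dz": 45, "roll": 0.573, "fingers": 0}, {"dx": -280, "dy": -299, "dz": 55, "roll": 0.573, "fingers": 0}, {"dx": -320, "dy": -342, "dz": 70, "roll": 0.573, "fingers": 0}, {"dx": -352, "dy": -377, "dz": 80, "roll": 0.573, "fingers": 0}, {"dx": -352, "dy": -377, "dz": 80, "roll": 0.573, "fingers": 0}, {"dx": -352, "dy": -377, "dz": 80, "roll": 0.573, "fingers": 0}, {"dx": -352, "dy": -377, "dz": 80, "roll": 0.573, "fingers": 0}]}}

```text
time_s: 1.8
tcp_pos: [0.4652, -0.1219, 0.1517]
tcp_rot: [0.0, -0.648, 0.761, -0.0]
contact_force: [0.2, 0.4, 0.3]
opening: 0.0002
```

```bash
python3 -c "
from go import *
from ov import draw
show();print(to((-165,-129,18),0))
C=cams()
draw(C['top'],p,(195,105,395,245),4,'pics/ot2.png',(-80,-128))
draw(C['scene'],p,(230,85,450,285),3,'pics/os2.png',(-80,-128))
print(proj(C['top'],[S['tcp_pos']]),(proj(C['scene'],[S['tcp_pos']])-[230,85])*3)
"
```

```text
t 1.8 tcp st [-165.2 -130.5] z 151.7 F st 0.1 0.45 0.31 open 0.2 head -0.1
tool->st per dx: [-0.002 -1.   ] per dy: [-1.     0.002]
(array([ -1.5,  -0. , 133.7]), np.float64(-0.002))
[[332.49368869 225.42261708]] [[294.69753625 168.79847588]]
```

View pics/os2.png

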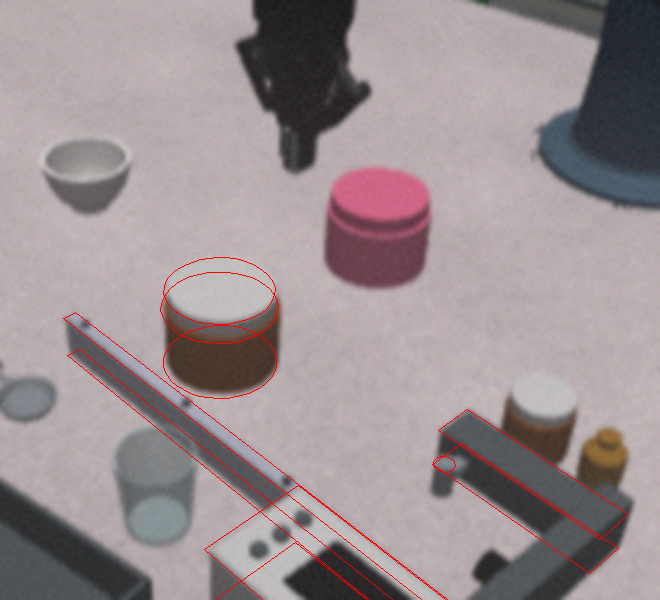

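The overlay in the scene view is offset by about 2 px. The pink jar stays clear and the tip projects where it is expected. Next I'll descend and push in +x slowly (−dy).

{"method": "jog_arm", "body": {"targets": [{"dx": -1, "dz": 45, "fingers": 0}, {"dx": -1, "dz": 90, "fingers": 0}, {"dx": -1, "dz": 132, "fingers": 0}, {"dx": -1, "dz": 132, "fingers": 0}, {"dx": -1, "dz": 132, "dy": -6, "fingers": 0}, {"dx": -1, "dz": 132, "dy": -12, "fingers": 0}, {"dx": -1, "dz": 132, "dy": -17, "fingers": 0}, {"dx": -1, "dz": 132, "dy": -21, "fingers": 0}, {"dx": -1, "dz": 132, "dy": -25, "fingers": 0}, {"dx": -1, "dz": 132, "dy": -29, "fingers": 0}, {"dx": -1, "dz": 132, "dy": -33, "fingers": 0}, {"dx": -1, "dz": 132, "dy": -37, "fingers": 0}, {"dx": -1, "dz": 132, "dy": -40, "fingers": 0}]}}

```text
invalid input
```

```bash
python3 -c "
from go import *
from ov import draw
show()
C=cams()
draw(C['scene'],p,(230,85,450,285),3,'pics/os3.png',(-68,-128))
"
```

```text
t 1.9 tcp st [-165.2 -130.5] z 151.7 F st -0.02 -0.25 0.48 open -0.2 head -0.1
tool->st per dx: [-0.002 -1.   ] per dy: [-1.     0.002]
```

View pics/os3.png

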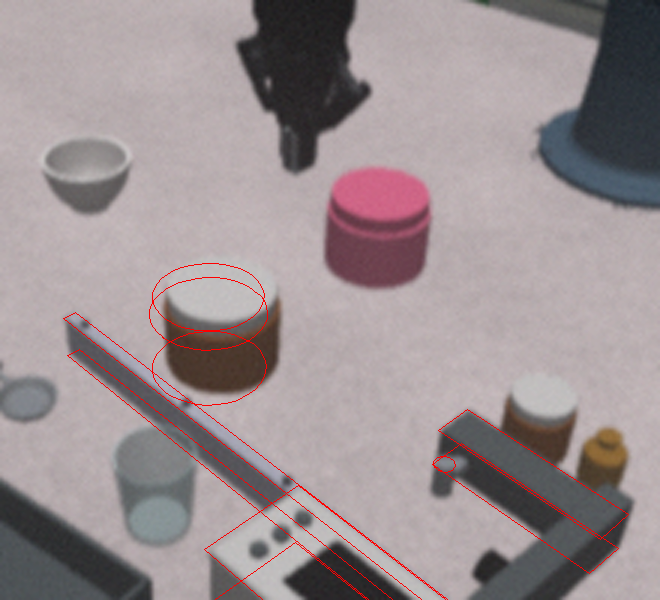

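The call was refused, probably because rows have to give all five values. The arm didn't move and the scene is unchanged.

{"method": "jog_arm", "body": {"targets": [{"dx": -1, "dy": 0, "dz": 45, "roll": 0, "fingers": 0}, {"dx": -1, "dy": 0, "dz": 90, "roll": 0, "fingers": 0}, {"dx": -1, "dy": 0, "dz": 132, "roll": 0, "fingers": 0}, {"dx": -1, "dy": 0, "dz": 132, "roll": 0, "fingers": 0}, {"dx": -1, "dy": -6, "dz": 132, "roll": 0, "fingers": 0}, {"dx": -1, "dy": -12, "dz": 132, "roll": 0, "fingers": 0}, {"dx": -1, "dy": -17, "dz": 132, "roll": 0, "fingers": 0}, {"dx": -1, "dy": -21, "dz": 132, "roll": 0, "fingers": 0}, {"dx": -1, "dy": -25, "dz": 132, "roll": 0, "fingers": 0}, {"dx": -1, "dy": -29, "dz": 132, "roll": 0, "fingers": 0}, {"dx": -1, "dy": -33, "dz": 132, "roll": 0, "fingers": 0}, {"dx": -1, "dy": -37, "dz": 132, "roll": 0, "fingers": 0}, {"dx": -1, "dy": -40, "dz": 132, "roll": 0, "fingers": 0}]}}

```text
time_s: 3.62
tcp_pos: [0.5048, -0.1262, 0.0196]
tcp_rot: [-0.0, -0.649, 0.761, 0.0]
contact_force: [-4.0, 1.4, 7.0]
opening: 0.0002
```

```bash
python3 -c "
from go import *
from ov import draw
show()
C=cams()
draw(C['scene'],p,(230,85,450,285),3,'pics/os4.png',(-68,-128))
"
```

```text
t 3.62 tcp st [-125.4 -128.4] z 19.6 F st -4.15 0.73 6.97 open 0.2 head 0.0
tool->st per dx: [ 0. -1.] per dy: [-1. -0.]
```

View pics/os4.png

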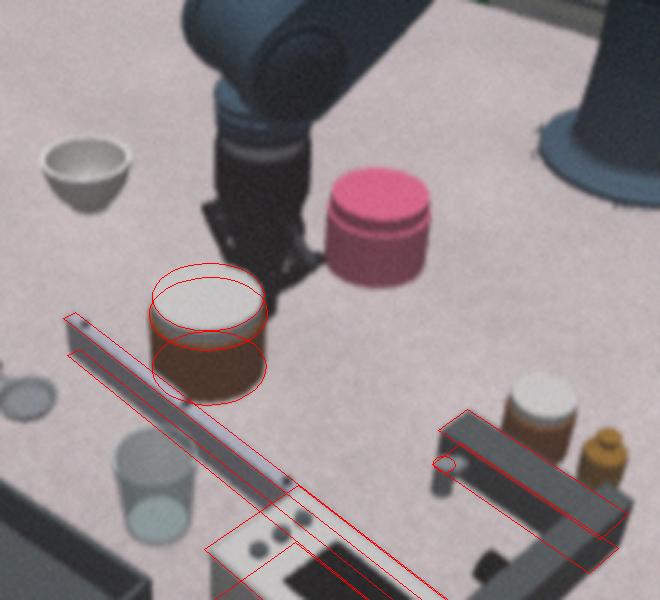

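{"method": "jog_arm", "body": {"targets": [{"dx": 0, "dy": 0, "dz": 0, "roll": 0, "fingers": 0}, {"dx": 0, "dy": 0, "dz": 0, "roll": 0, "fingers": 0}]}}

```text
time_s: 3.98
tcp_pos: [0.5052, -0.1263, 0.0196]
tcp_rot: [0.0, -0.649, 0.761, -0.0]
contact_force: [0.1, 0.6, 3.5]
opening: 0.0003
```

```bash
python3 -c "
from go import *
show();print(S['ft_torque'])
C=cams()
cv2.imwrite('pics/s5.png',cv2.resize(C['scene']['image'][130:240,260:360,::-1],None,fx=5,fy=5,interpolation=2))
"
```

```text
t 3.98 tcp st [-124.9 -128.5] z 19.6 F st 0.03 0.63 3.5 open 0.3 head -0.0
tool->st per dx: [-0. -1.] per dy: [-1.  0.]
[ 0.02189624  0.03334496 -0.03725386]
```

View pics/s5.png

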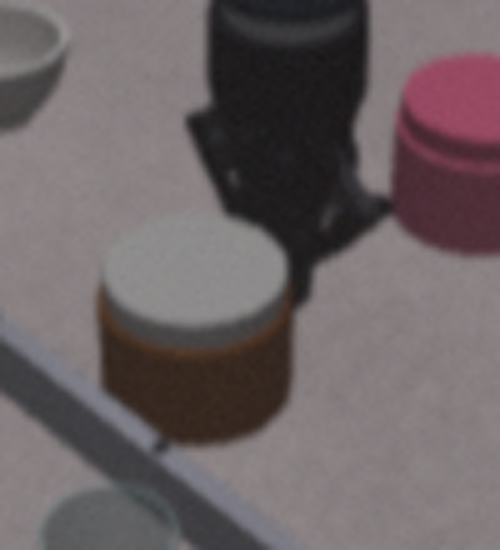

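{"method": "jog_arm", "body": {"targets": [{"dx": 0, "dy": 0, "dz": -4, "roll": 0, "fingers": 0}, {"dx": 0, "dy": 0, "dz": -4, "roll": 0, "fingers": 0}, {"dx": 0, "dy": 0, "dz": -4, "roll": 0, "fingers": 0}]}}

```text
time_s: 4.45
tcp_pos: [0.5045, -0.126, 0.023]
tcp_rot: [-0.0, -0.649, 0.761, 0.0]
contact_force: [-0.3, 0.4, -0.1]
opening: -0.0002
```

```bash
python3 -c "
from go import *
show()"
```

```text
t 4.45 tcp st [-125.7 -128.3] z 23.0 F st -0.39 0.35 -0.1 open -0.2 head -0.0
tool->st per dx: [-0. -1.] per dy: [-1.  0.]
```

{"method": "jog_arm", "body": {"targets": [{"dx": 0, "dy": -3, "dz": -1, "roll": 0, "fingers": 0}, {"dx": 0, "dy": -6, "dz": -1, "roll": 0, "fingers": 0}, {"dx": 0, "dy": -9, "dz": -1, "roll": 0, "fingers": 0}, {"dx": 0, "dy": -12, "dz": -1, "roll": 0, "fingers": 0}]}}

```text
time_s: 4.95
tcp_pos: [0.5168, -0.128, 0.0242]
tcp_rot: [-0.0, -0.649, 0.761, 0.0]
contact_force: [-1.6, -0.1, -1.9]
opening: 0.0003
```

```bash
python3 -c "
from go import *
show()"
```

```text
t 4.95 tcp st [-113.2 -128.3] z 24.2 F st -1.54 -0.38 -1.92 open 0.3 head 0.0
tool->st per dx: [ 0. -1.] per dy: [-1. -0.]
```

{"method": "jog_arm", "body": {"targets": [{"dx": 0, "dy": -1.5, "dz": 0, "roll": 0, "fingers": 0}, {"dx": 0, "dy": -3, "dz": 0, "roll": 0, "fingers": 0}, {"dx": 0, "dy": -4, "dz": 0, "roll": 0, "fingers": 0}]}}

```text
time_s: 5.32
tcp_pos: [0.5206, -0.1286, 0.0243]
tcp_rot: [-0.0, -0.649, 0.761, 0.0]
contact_force: [-1.6, 0.3, -0.5]
opening: 0.0004
```

```bash
python3 -c "
from go import *
show()"
```

```text
t 5.33 tcp st [-109.3 -128.4] z 24.3 F st -1.59 0.09 -0.52 open 0.4 head -0.0
tool->st per dx: [-0. -1.] per dy: [-1.  0.]
```

{"method": "jog_arm", "body": {"targets": [{"dx": 0, "dy": -1, "dz": 0, "roll": 0, "fingers": 0}, {"dx": 0, "dy": -2, "dz": 0, "roll": 0, "fingers": 0}]}}

```text
time_s: 5.58
tcp_pos: [0.5226, -0.1289, 0.0243]
tcp_rot: [-0.0, -0.649, 0.761, 0.0]
contact_force: [-1.3, 0.1, -1.1]
opening: 0.0001
```

```bash
python3 -c "
from go import *
show()
from ov import draw
C=cams()
draw(C['scene'],p,(230,85,450,285),3,'pics/os6.png',(-48,-128))
draw(C['top'],p,(195,105,395,245),4,'pics/ot6.png',(-48,-128))
"
```

```text
t 5.58 tcp st [-107.3 -128.4] z 24.3 F st -1.29 -0.1 -1.13 open 0.1 head -0.0
tool->st per dx: [-0. -1.] per dy: [-1.  0.]
```

View pics/os6.png

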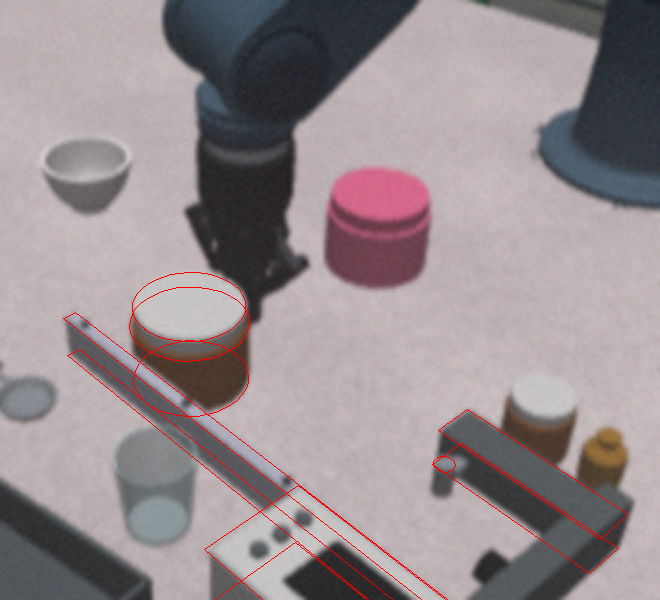

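View pics/ot6.png

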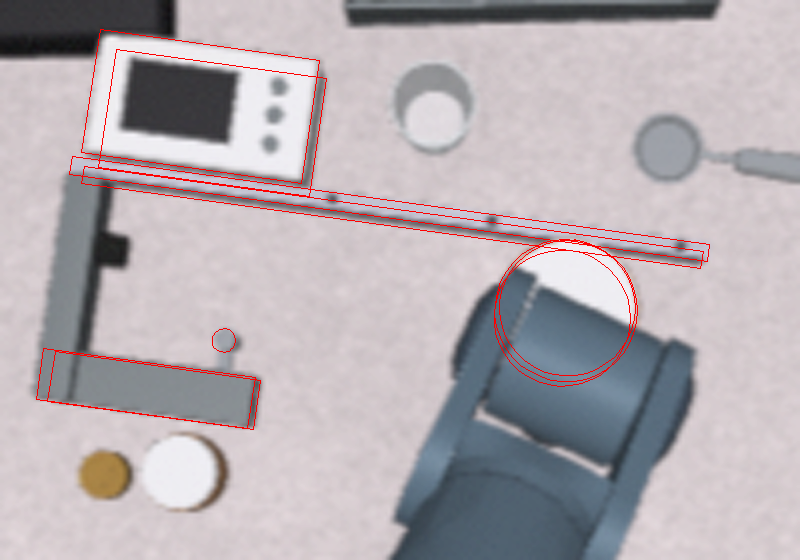

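The jar is nearly on the fence and the force is still only the sliding force. I'll go on in small steps until contact.

{"method": "jog_arm", "body": {"targets": [{"dx": 0, "dy": -0.7, "dz": 0, "roll": 0, "fingers": 0}, {"dx": 0, "dy": -1.5, "dz": 0, "roll": 0, "fingers": 0}]}}

```text
time_s: 5.92
tcp_pos: [0.5229, -0.1289, 0.0241]
tcp_rot: [-0.001, -0.649, 0.761, 0.001]
contact_force: [-7.0, 0.6, 3.3]
opening: 0.0002
```

{"method": "jog_arm", "body": {"targets": [{"dx": 0, "dy": -0.7, "dz": 0, "roll": 0, "fingers": 0}, {"dx": 0, "dy": -1.5, "dz": 0, "roll": 0, "fingers": 0}]}}

```text
time_s: 6.18
tcp_pos: [0.5229, -0.1287, 0.0235]
tcp_rot: [-0.002, -0.649, 0.761, 0.003]
contact_force: [-12.0, 0.3, 5.0]
opening: 0.0001
```

The jar is on the fence: force rose to 12 N with the TCP stopped at station x = -107, and the arm's stiffness is about 4–5 N/mm. Now I'll back off and go round behind it.

{"method": "jog_arm", "body": {"targets": [{"dx": 0, "dy": 2, "dz": 0, "roll": 0, "fingers": 0}, {"dx": 0, "dy": 8, "dz": 0, "roll": 0, "fingers": 0}, {"dx": 0, "dy": 22, "dz": -10, "roll": 0, "fingers": 0}]}}

```text
time_s: 6.55
tcp_pos: [0.5039, -0.126, 0.0343]
tcp_rot: [0.0, -0.649, 0.761, -0.0]
contact_force: [0.2, 0.3, -0.0]
opening: 0.0003
```

```bash
python3 -c "
from go import *
show();print(S['qpos'].round(2));print(to((-72,-205,90),72),to((-72,-202,26),72),to((-130,-205,90),72))"
```

```text
t 6.55 tcp st [-126.3 -128.5] z 34.3 F st 0.14 0.32 -0.03 open 0.3 head -0.0
tool->st per dx: [-0. -1.] per dy: [-1.  0.]
[-0.46  0.22  1.99  0.    0.93  1.27]
(array([ 76.5, -54.3, -55.7]), np.float64(-1.257)) (array([ 73.5, -54.3,   8.3]), np.float64(-1.257)) (array([ 76.5,   3.7, -55.7]), np.float64(-1.257))
```

{"method": "jog_arm", "body": {"targets": [{"dx": 0, "dy": 4, "dz": -30, "roll": -0.15, "fingers": 0}, {"dx": 25, "dy": 4, "dz": -55, "roll": -0.33, "fingers": 0}, {"dx": 55, "dy": 4, "dz": -55, "roll": -0.5, "fingers": 0}, {"dx": 80, "dy": 0, "dz": -55, "roll": -0.68, "fingers": 0}, {"dx": 80, "dy": -30, "dz": -55, "roll": -0.86, "fingers": 0}, {"dx": 80, "dy": -54, "dz": -55, "roll": -1.03, "fingers": 0}, {"dx": 80, "dy": -54, "dz": -50, "roll": -1.2, "fingers": 0}, {"dx": 80, "dy": -54, "dz": -20, "roll": -1.257, "fingers": 0}, {"dx": 80, "dy": -54, "dz": 8, "roll": -1.257, "fingers": 0}, {"dx": 80, "dy": -54, "dz": 8, "roll": -1.257, "fingers": 0}]}}

```text
time_s: 7.8
tcp_pos: [0.5431, -0.2125, 0.0244]
tcp_rot: [-0.001, 0.972, -0.234, -0.002]
contact_force: [0.4, -0.6, 0.6]
opening: -0.0002
```

```bash
python3 -c "
from go import *
from ov import draw
show();print(to((-66,-188,26),72))
C=cams()
draw(C['scene'],p,(230,85,450,285),3,'pics/os7.png',(-48,-128))
draw(C['top'],p,(195,105,395,245),4,'pics/ot7.png',(-48,-128))
"
```

```text
t 7.8 tcp st [ -73.9 -207.7] z 24.4 F st 0.48 -0.52 0.63 open -0.2 head 72.0
tool->st per dx: [ 0.951 -0.309] per dy: [-0.309 -0.951]
(array([  1.5, -21.2,  -1.6]), np.float64(0.0))
```

View pics/os7.png

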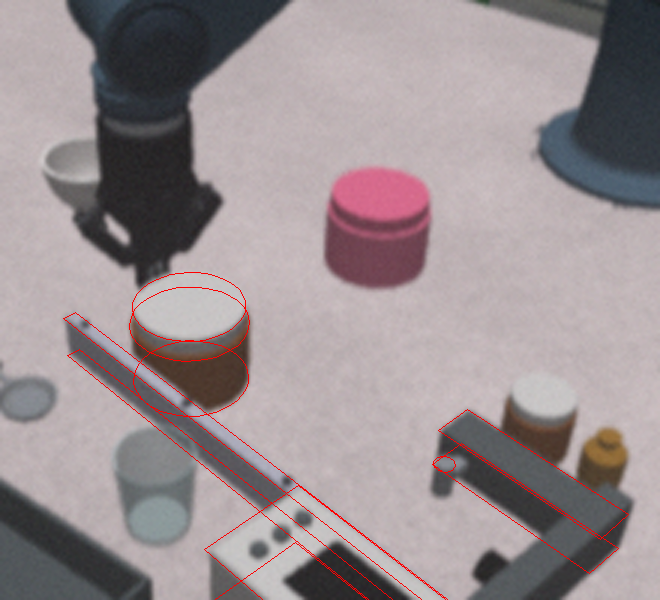

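View pics/ot7.png

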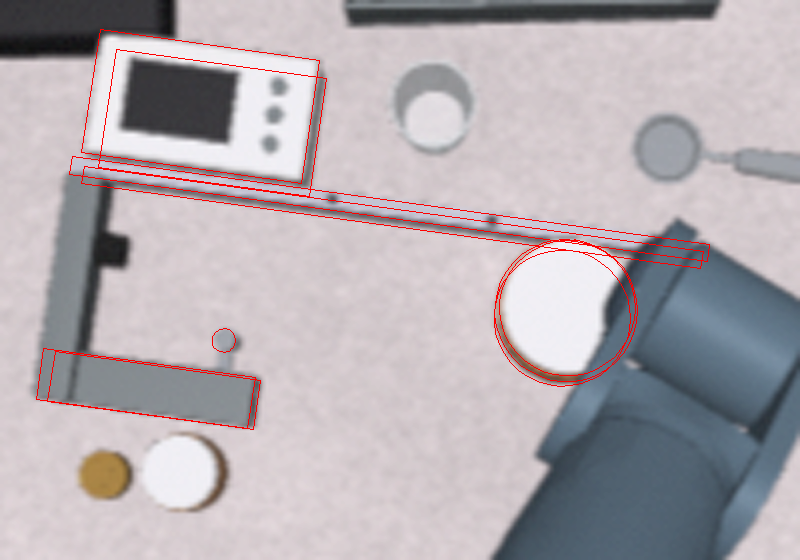

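{"method": "jog_arm", "body": {"targets": [{"dx": 0, "dy": -8, "dz": -1, "roll": 0, "fingers": 0}, {"dx": 0, "dy": -15, "dz": -1, "roll": 0, "fingers": 0}, {"dx": 0, "dy": -20, "dz": -1, "roll": 0, "fingers": 0}, {"dx": 0, "dy": -23, "dz": -1, "roll": 0, "fingers": 0}, {"dx": -0.9, "dy": -25.9, "dz": -1, "roll": 0, "fingers": 0}, {"dx": -1.8, "dy": -28.7, "dz": -1, "roll": 0, "fingers": 0}, {"dx": -2.8, "dy": -31.6, "dz": -1, "roll": 0, "fingers": 0}, {"dx": -3.7, "dy": -34.4, "dz": -1, "roll": 0, "fingers": 0}]}}

```text
time_s: 8.9
tcp_pos: [0.5568, -0.1812, 0.0274]
tcp_rot: [0.0, 0.972, -0.234, -0.0]
contact_force: [-1.0, -3.3, 1.8]
opening: 0.0003
```

```bash
python3 -c "
from go import *
show()"
```

```text
t 8.9 tcp st [ -65.3 -174.6] z 27.4 F st -0.45 -3.37 1.81 open 0.3 head 72.0
tool->st per dx: [ 0.951 -0.309] per dy: [-0.309 -0.951]
```

{"method": "jog_arm", "body": {"targets": [{"dx": -1.5, "dy": -4.8, "dz": 1, "roll": 0, "fingers": 0}, {"dx": -3.1, "dy": -9.5, "dz": 1, "roll": 0, "fingers": 0}, {"dx": -4.6, "dy": -14.3, "dz": 1, "roll": 0, "fingers": 0}, {"dx": -6.2, "dy": -19, "dz": 1, "roll": 0, "fingers": 0}, {"dx": -7.7, "dy": -23.8, "dz": 1, "roll": 0, "fingers": 0}, {"dx": -9.3, "dy": -28.5, "dz": 1, "roll": 0, "fingers": 0}, {"dx": -10.8, "dy": -33.3, "dz": 1, "roll": 0, "fingers": 0}, {"dx": -12.4, "dy": -38, "dz": 1, "roll": 0, "fingers": 0}, {"dx": -13.9, "dy": -42.8, "dz": 1, "roll": 0, "fingers": 0}, {"dx": -15.5, "dy": -47.6, "dz": 1, "roll": 0, "fingers": 0}]}}

```text
time_s: 10.15
tcp_pos: [0.5646, -0.1313, 0.0262]
tcp_rot: [-0.0, 0.972, -0.234, -0.0]
contact_force: [-1.6, -2.1, -0.2]
opening: 0.0
```

```bash
python3 -c "
from go import *
from ov import draw
show()
C=cams();t=inv(S['tcp_pos'])+np.array([18.2,56])
print(t)
draw(C['scene'],p,(230,85,450,285),3,'pics/os8.png',(-48,t[1]))
draw(C['top'],p,(195,105,395,245),4,'pics/ot8.png',(-48,t[1]))
"
```

```text
t 10.15 tcp st [ -65.4 -124.1] z 26.2 F st -1.27 -2.3 -0.2 open 0.0 head 72.0
tool->st per dx: [ 0.951 -0.309] per dy: [-0.309 -0.951]
[-47.23189917 -68.0807133 ]
```

View pics/os8.png

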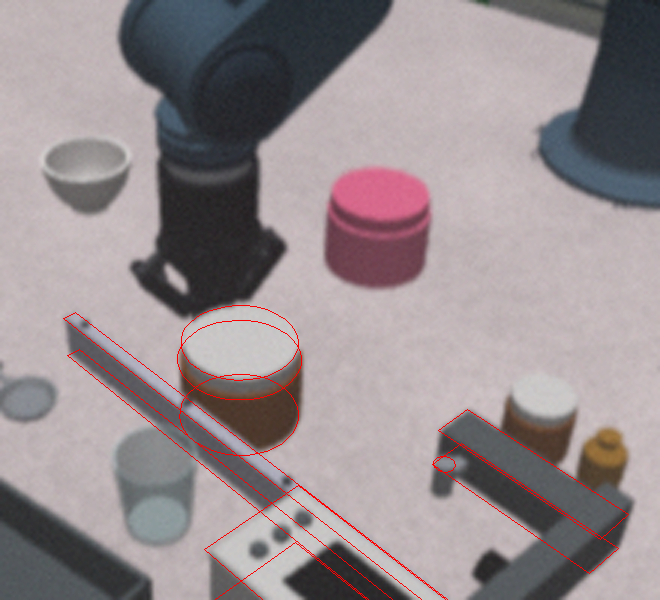

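View pics/ot8.png

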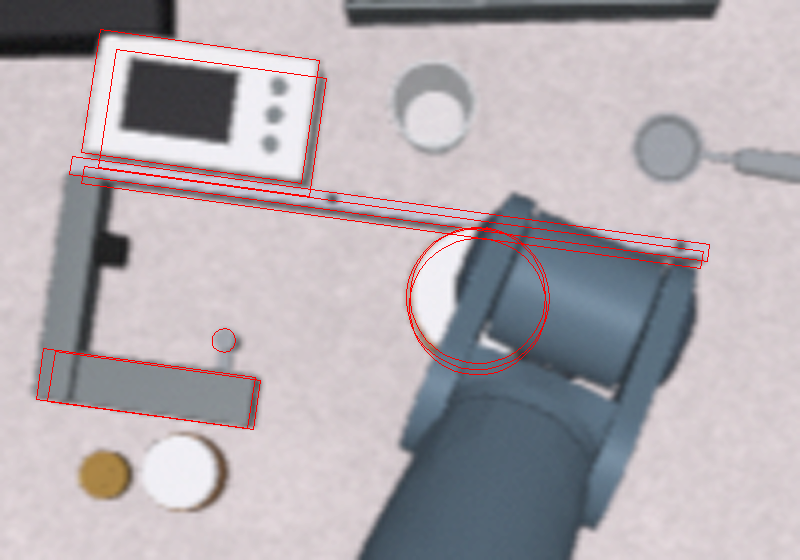

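The jar overlay matches at the fence, and the force is about 2.6 N with a share pressing into the fence. I'll continue.

{"method": "jog_arm", "body": {"targets": [{"dx": -1.5, "dy": -4.8, "dz": 1, "roll": 0, "fingers": 0}, {"dx": -3.1, "dy": -9.5, "dz": 1, "roll": 0, "fingers": 0}, {"dx": -4.6, "dy": -14.3, "dz": 1, "roll": 0, "fingers": 0}, {"dx": -6.2, "dy": -19, "dz": 1, "roll": 0, "fingers": 0}, {"dx": -7.7, "dy": -23.8, "dz": 1, "roll": 0, "fingers": 0}, {"dx": -9.3, "dy": -28.5, "dz": 1, "roll": 0, "fingers": 0}, {"dx": -10.8, "dy": -33.3, "dz": 1, "roll": 0, "fingers": 0}, {"dx": -12.4, "dy": -38, "dz": 1, "roll": 0, "fingers": 0}, {"dx": -13.9, "dy": -42.8, "dz": 1, "roll": 0, "fingers": 0}, {"dx": -15.5, "dy": -47.6, "dz": 1, "roll": 0, "fingers": 0}]}}

```text
time_s: 11.5
tcp_pos: [0.5725, -0.0819, 0.0253]
tcp_rot: [-0.0, 0.972, -0.234, -0.0]
contact_force: [-2.1, -1.5, 1.5]
opening: -0.0
```

{"method": "jog_arm", "body": {"targets": [{"dx": -1.5, "dy": -4.8, "dz": 1, "roll": 0, "fingers": 0}, {"dx": -3.1, "dy": -9.5, "dz": 1, "roll": 0, "fingers": 0}, {"dx": -4.6, "dy": -14.3, "dz": 1, "roll": 0, "fingers": 0}, {"dx": -6.2, "dy": -19, "dz": 1, "roll": 0, "fingers": 0}, {"dx": -7.7, "dy": -23.8, "dz": 1, "roll": 0, "fingers": 0}, {"dx": -9.3, "dy": -28.5, "dz": 1, "roll": 0, "fingers": 0}, {"dx": -10.8, "dy": -33.3, "dz": 1, "roll": 0, "fingers": 0}, {"dx": -12.4, "dy": -38, "dz": 1, "roll": 0, "fingers": 0}, {"dx": -13.9, "dy": -42.8, "dz": 1, "roll": 0, "fingers": 0}, {"dx": -15.5, "dy": -47.6, "dz": 1, "roll": 0, "fingers": 0}]}}

```text
time_s: 12.75
tcp_pos: [0.5802, -0.0324, 0.0241]
tcp_rot: [-0.0, 0.972, -0.234, -0.0]
contact_force: [-1.6, -2.2, 0.0]
opening: 0.0003
```

```bash
cat > v.py <<'E'
from go import *
from ov import draw
show()
C=cams();t=inv(S['tcp_pos'])+np.array([18.2,56])
print(t)
n=sys.argv[1]
draw(C['scene'],p,(260,175,460,325),4,f'pics/os{n}.png',(-48,t[1]))
draw(C['top'],p,(195,105,395,245),4,f'pics/ot{n}.png',(-48,t[1]))
E
python3 v.py 9
```

```text
t 12.75 tcp st [-65.6 -24. ] z 24.1 F st -1.22 -2.46 0.01 open 0.3 head 72.0
tool->st per dx: [ 0.951 -0.309] per dy: [-0.309 -0.951]
[-47.39194214  31.99633167]
```

View pics/os9.png

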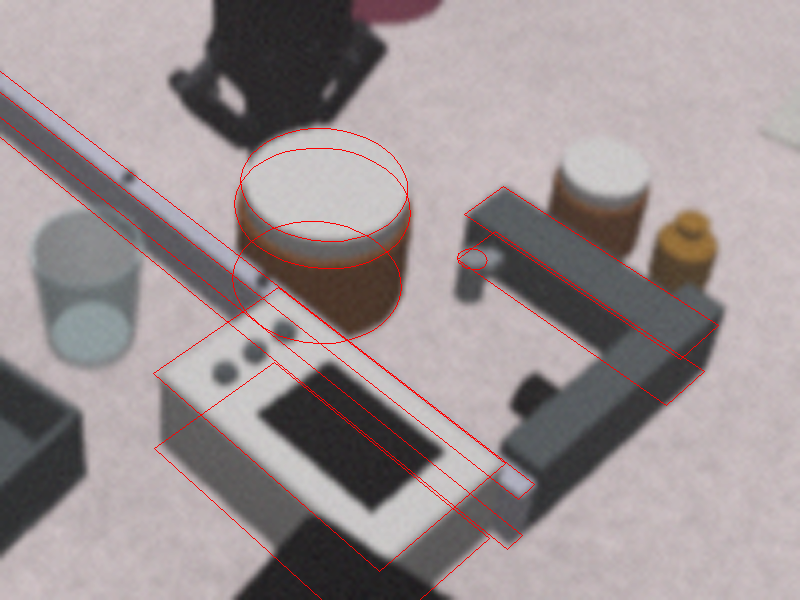

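On the fence, with the roller ahead. Now 40 mm more, then slower through the roller.

{"method": "jog_arm", "body": {"targets": [{"dx": -1.5, "dy": -4.8, "dz": 0, "roll": 0, "fingers": 0}, {"dx": -3.1, "dy": -9.5, "dz": 0, "roll": 0, "fingers": 0}, {"dx": -4.6, "dy": -14.3, "dz": 0, "roll": 0, "fingers": 0}, {"dx": -6.2, "dy": -19, "dz": 0, "roll": 0, "fingers": 0}, {"dx": -7.7, "dy": -23.8, "dz": 0, "roll": 0, "fingers": 0}, {"dx": -9.3, "dy": -28.5, "dz": 0, "roll": 0, "fingers": 0}, {"dx": -10.8, "dy": -33.3, "dz": 0, "roll": 0, "fingers": 0}]}}

```text
time_s: 13.72
tcp_pos: [0.586, 0.002, 0.0243]
tcp_rot: [0.0, 0.972, -0.234, 0.0]
contact_force: [-1.3, -2.5, 1.3]
opening: 0.0002
```

{"method": "jog_arm", "body": {"targets": [{"dx": -0.8, "dy": -2.4, "dz": 0, "roll": 0, "fingers": 0}, {"dx": -1.5, "dy": -4.8, "dz": 0, "roll": 0, "fingers": 0}, {"dx": -2.3, "dy": -7.1, "dz": 0, "roll": 0, "fingers": 0}, {"dx": -3.1, "dy": -9.5, "dz": 0, "roll": 0, "fingers": 0}, {"dx": -3.9, "dy": -11.9, "dz": 0, "roll": 0, "fingers": 0}, {"dx": -4.6, "dy": -14.3, "dz": 0, "roll": 0, "fingers": 0}]}}

```text
time_s: 14.48
tcp_pos: [0.5879, 0.016, 0.0243]
tcp_rot: [0.001, 0.972, -0.234, -0.001]
contact_force: [-3.8, -5.4, 3.6]
opening: -0.0001
```

```bash
python3 v.py 10
```

```text
t 14.47 tcp st [-65.7  25. ] z 24.3 F st -2.85 -5.97 3.61 open -0.1 head 72.0
tool->st per dx: [ 0.951 -0.309] per dy: [-0.309 -0.951]
[-47.48617819  80.98214335]
```

View pics/os10.png

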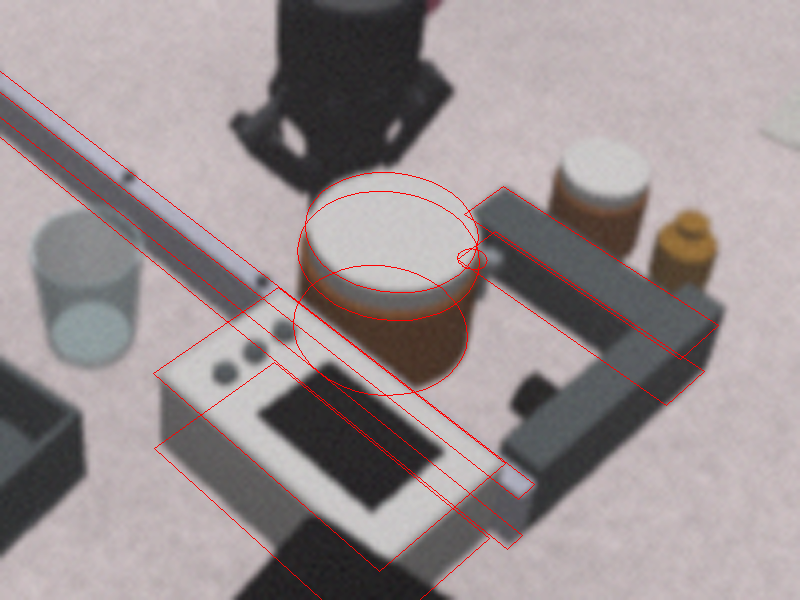

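{"method": "jog_arm", "body": {"targets": [{"dx": -0.8, "dy": -2.4, "dz": 0, "roll": 0, "fingers": 0}, {"dx": -1.5, "dy": -4.8, "dz": 0, "roll": 0, "fingers": 0}, {"dx": -2.3, "dy": -7.1, "dz": 0, "roll": 0, "fingers": 0}, {"dx": -3.1, "dy": -9.5, "dz": 0, "roll": 0, "fingers": 0}]}}

```text
time_s: 15.08
tcp_pos: [0.5894, 0.0258, 0.0243]
tcp_rot: [0.001, 0.972, -0.234, -0.001]
contact_force: [-4.1, -5.3, 4.1]
opening: 0.0001
```

{"method": "jog_arm", "body": {"targets": [{"dx": -0.8, "dy": -2.4, "dz": 0, "roll": 0, "fingers": 0}, {"dx": -1.5, "dy": -4.8, "dz": 0, "roll": 0, "fingers": 0}, {"dx": -2.3, "dy": -7.1, "dz": 0, "roll": 0, "fingers": 0}, {"dx": -3.1, "dy": -9.5, "dz": 0, "roll": 0, "fingers": 0}]}}

```text
time_s: 15.58
tcp_pos: [0.5909, 0.0358, 0.0242]
tcp_rot: [0.001, 0.972, -0.234, -0.001]
contact_force: [-4.7, -5.5, 3.7]
opening: 0.0005
```

```bash
python3 v.py 11
```

```text
t 15.57 tcp st [-65.8  45. ] z 24.2 F st -3.76 -6.14 3.68 open 0.5 head 72.0
tool->st per dx: [ 0.951 -0.309] per dy: [-0.309 -0.951]
[-47.57527149 101.01460923]
```

View pics/os11.png

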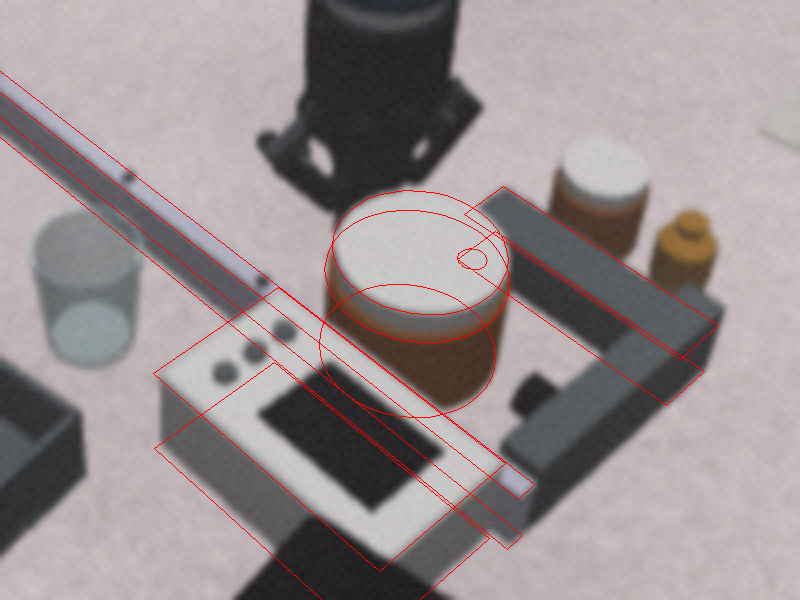

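View pics/ot11.png

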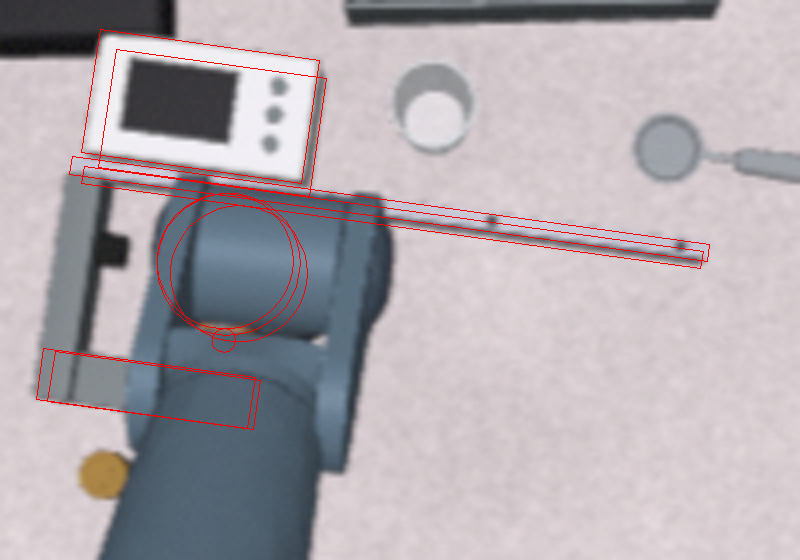

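{"method": "jog_arm", "body": {"targets": [{"dx": -0.6, "dy": -1.9, "dz": 0, "roll": 0, "fingers": 0}, {"dx": -1.2, "dy": -3.8, "dz": 0, "roll": 0, "fingers": 0}, {"dx": -1.9, "dy": -5.7, "dz": 0, "roll": 0, "fingers": 0}, {"dx": -2.5, "dy": -7.6, "dz": 0, "roll": 0, "fingers": 0}]}}

```text
time_s: 16.18
tcp_pos: [0.5922, 0.0438, 0.0242]
tcp_rot: [0.001, 0.972, -0.234, -0.001]
contact_force: [-4.5, -4.9, 3.5]
opening: -0.0
```

{"method": "jog_arm", "body": {"targets": [{"dx": -0.6, "dy": -1.9, "dz": 0, "roll": 0, "fingers": 0}, {"dx": -1.2, "dy": -3.8, "dz": 0, "roll": 0, "fingers": 0}, {"dx": -1.9, "dy": -5.7, "dz": 0, "roll": 0, "fingers": 0}, {"dx": -2.5, "dy": -7.6, "dz": 0, "roll": 0, "fingers": 0}]}}

```text
time_s: 16.68
tcp_pos: [0.5935, 0.0519, 0.0242]
tcp_rot: [0.0, 0.972, -0.234, -0.001]
contact_force: [-3.3, -2.7, 3.4]
opening: -0.0003
```

```bash
python3 v.py 12
```

```text
t 16.68 tcp st [-65.8  61.3] z 24.2 F st -2.84 -3.23 3.38 open -0.3 head 72.0
tool->st per dx: [ 0.951 -0.309] per dy: [-0.309 -0.951]
[-47.6158886  117.32373973]
```

View pics/os12.png

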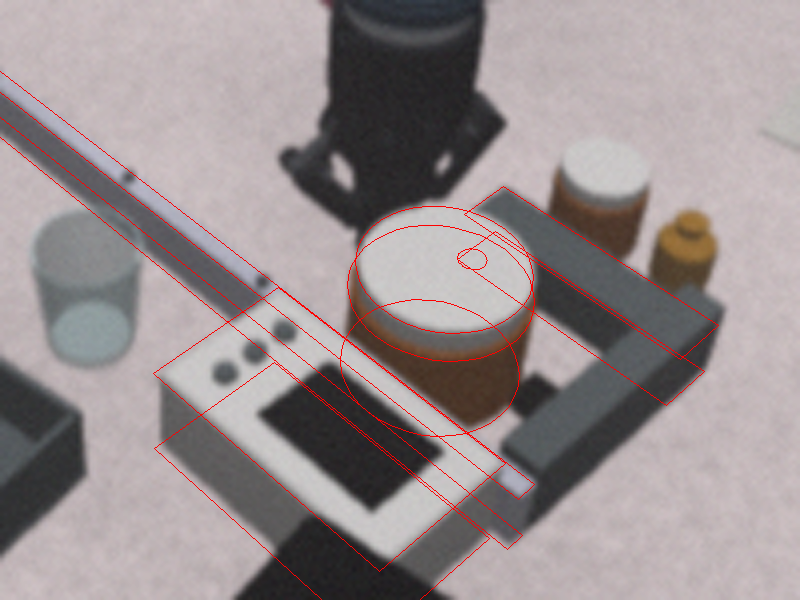

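Past the roller's crest, with the force dropping and the buffer near. Smaller steps now.

{"method": "jog_arm", "body": {"targets": [{"dx": -0.3, "dy": -1, "dz": 0, "roll": 0, "fingers": 0}, {"dx": -0.6, "dy": -2, "dz": 0, "roll": 0, "fingers": 0}, {"dx": -0.9, "dy": -2.9, "dz": 0, "roll": 0, "fingers": 0}]}}

```text
time_s: 17.15
tcp_pos: [0.5941, 0.0549, 0.0242]
tcp_rot: [0.0, 0.972, -0.234, -0.0]
contact_force: [-2.8, -3.7, 2.3]
opening: -0.0
```

{"method": "jog_arm", "body": {"targets": [{"dx": -0.3, "dy": -1, "dz": 0, "roll": 0, "fingers": 0}, {"dx": -0.6, "dy": -2, "dz": 0, "roll": 0, "fingers": 0}, {"dx": -0.6, "dy": -2, "dz": 0, "roll": 0, "fingers": 0}]}}

```text
time_s: 17.52
tcp_pos: [0.5945, 0.0571, 0.0242]
tcp_rot: [0.0, 0.972, -0.234, -0.0]
contact_force: [-3.1, -3.3, 1.7]
opening: 0.0
```

{"method": "jog_arm", "body": {"targets": [{"dx": -0.3, "dy": -1, "dz": 0, "roll": 0, "fingers": 0}, {"dx": -0.6, "dy": -2, "dz": 0, "roll": 0, "fingers": 0}, {"dx": -0.6, "dy": -2, "dz": 0, "roll": 0, "fingers": 0}]}}

```text
time_s: 17.9
tcp_pos: [0.5951, 0.0595, 0.0242]
tcp_rot: [-0.0, 0.972, -0.234, -0.0]
contact_force: [-3.2, -1.3, 1.5]
opening: 0.0
```

{"method": "jog_arm", "body": {"targets": [{"dx": -0.3, "dy": -1, "dz": 0, "roll": 0, "fingers": 0}, {"dx": -0.6, "dy": -2, "dz": 0, "roll": 0, "fingers": 0}, {"dx": -0.6, "dy": -2, "dz": 0, "roll": 0, "fingers": 0}]}}

```text
time_s: 18.27
tcp_pos: [0.5957, 0.0616, 0.0242]
tcp_rot: [-0.0, 0.972, -0.234, 0.0]
contact_force: [-2.3, -1.4, -0.6]
opening: 0.0002
```

```bash
python3 v.py 13
```

```text
t 18.27 tcp st [-65.2  71.3] z 24.2 F st -2.03 -1.77 -0.63 open 0.2 head 72.0
tool->st per dx: [ 0.951 -0.309] per dy: [-0.309 -0.951]
[-46.9652063  127.27912136]
```

View pics/os13.png

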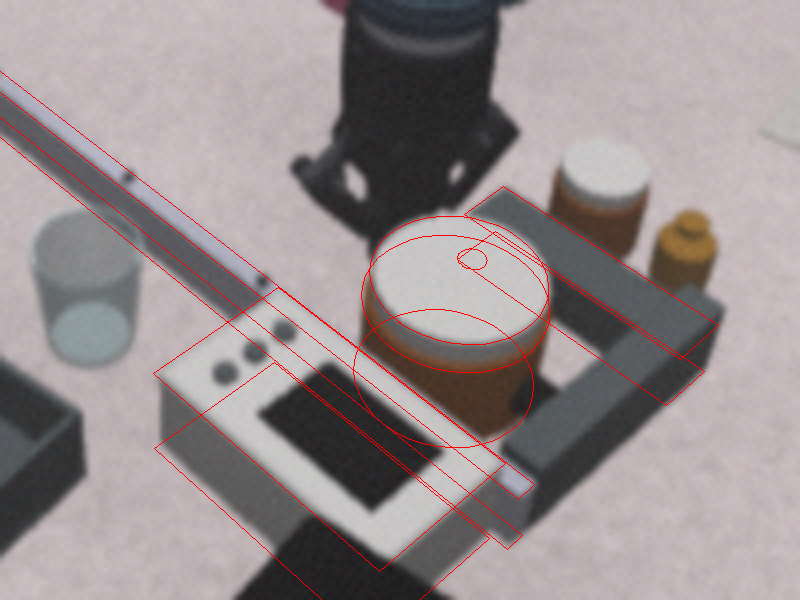

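Not on the buffer yet (force is 2–3 N). I'll keep creeping.

{"method": "jog_arm", "body": {"targets": [{"dx": -0.3, "dy": -1, "dz": 0, "roll": 0, "fingers": 0}, {"dx": -0.6, "dy": -2, "dz": 0, "roll": 0, "fingers": 0}, {"dx": -0.6, "dy": -2, "dz": 0, "roll": 0, "fingers": 0}]}}

```text
time_s: 18.75
tcp_pos: [0.5959, 0.0621, 0.0244]
tcp_rot: [0.001, 0.972, -0.234, 0.0]
contact_force: [-2.3, -7.6, 1.6]
opening: 0.0
```

Buffer found: the TCP stopped and the force rose to about 8 N. I'll raise it gently to about 12 N at the finger.

{"method": "jog_arm", "body": {"targets": [{"dx": -0.2, "dy": -0.6, "dz": 0, "roll": 0, "fingers": 0}, {"dx": -0.3, "dy": -1.1, "dz": 0, "roll": 0, "fingers": 0}, {"dx": -0.3, "dy": -1.1, "dz": 0, "roll": 0, "fingers": 0}]}}

```text
time_s: 19.12
tcp_pos: [0.5959, 0.0622, 0.0244]
tcp_rot: [0.002, 0.972, -0.234, -0.0]
contact_force: [-3.2, -11.0, 1.7]
opening: -0.0002
```

```bash
python3 -c "
from go import *
show()"
```

```text
t 19.12 tcp st [-65.1  71.9] z 24.4 F st -1.47 -11.36 1.74 open -0.2 head 72.0
tool->st per dx: [ 0.951 -0.308] per dy: [-0.308 -0.951]
```

{"method": "jog_arm", "body": {"targets": [{"dx": -0.1, "dy": -0.4, "dz": 0, "roll": 0, "fingers": 0}, {"dx": -0.1, "dy": -0.4, "dz": 0, "roll": 0, "fingers": 0}, {"dx": -0.1, "dy": -0.4, "dz": 0, "roll": 0, "fingers": 0}, {"dx": -0.1, "dy": -0.4, "dz": 0, "roll": 0, "fingers": 0}]}}

```text
time_s: 19.62
tcp_pos: [0.5958, 0.0622, 0.0244]
tcp_rot: [0.002, 0.972, -0.234, -0.0]
contact_force: [-4.6, -12.7, 2.2]
opening: 0.0002
```

```bash
python3 -c "
from go import *
show()"
```

```text
t 19.62 tcp st [-65.1  71.9] z 24.4 F st -2.5 -13.27 2.2 open 0.2 head 72.0
tool->st per dx: [ 0.951 -0.308] per dy: [-0.308 -0.951]
```

Bearing at about 12–13 N for half a second. Now I'll release slowly and retreat along −y.

{"method": "jog_arm", "body": {"targets": [{"dx": 0.3, "dy": 1, "dz": 0, "roll": 0, "fingers": 0}, {"dx": 0.6, "dy": 2, "dz": 0, "roll": 0, "fingers": 0}, {"dx": 1, "dy": 3, "dz": 0, "roll": 0, "fingers": 0}, {"dx": 2, "dy": 7, "dz": 0, "roll": 0, "fingers": 0}, {"dx": 4, "dy": 15, "dz": 0, "roll": 0, "fingers": 0}, {"dx": 8, "dy": 30, "dz": 0, "roll": 0, "fingers": 0}, {"dx": 8, "dy": 50, "dz": -20, "roll": 0, "fingers": 0}, {"dx": 8, "dy": 70, "dz": -60, "roll": 0, "fingers": 0}, {"dx": 8, "dy": 110, "dz": -100, "roll": 0, "fingers": 0}, {"dx": 8, "dy": 150, "dz": -130, "roll": 0, "fingers": 0}, {"dx": 8, "dy": 200, "dz": -130, "roll": 0, "fingers": 0}, {"dx": 8, "dy": 230, "dz": -130, "roll": 0, "fingers": 0}, {"dx": 8, "dy": 230, "dz": -130, "roll": 0, "fingers": 0}]}}

```text
time_s: 21.25
tcp_pos: [0.4978, -0.1456, 0.1544]
tcp_rot: [0.0, 0.972, -0.236, 0.0]
contact_force: [0.3, 0.5, 0.2]
opening: -0.0002
```

```bash
python3 - <<'E'
from go import *
from ov import draw
show()
C=cams()
draw(C['scene'],p,(260,175,460,325),4,'pics/os14.png',(-48,129))
draw(C['top'],p,(195,105,395,245),4,'pics/ot14.png',(-48,129))
cv2.imwrite('pics/sc14.png',C['scene']['image'][:,:,::-1])
E
```

```text
t 21.25 tcp st [-129.1 -148.8] z 154.4 F st 0.26 0.52 0.23 open -0.2 head 71.8
tool->st per dx: [ 0.95  -0.312] per dy: [-0.312 -0.95 ]
```

View pics/os14.png

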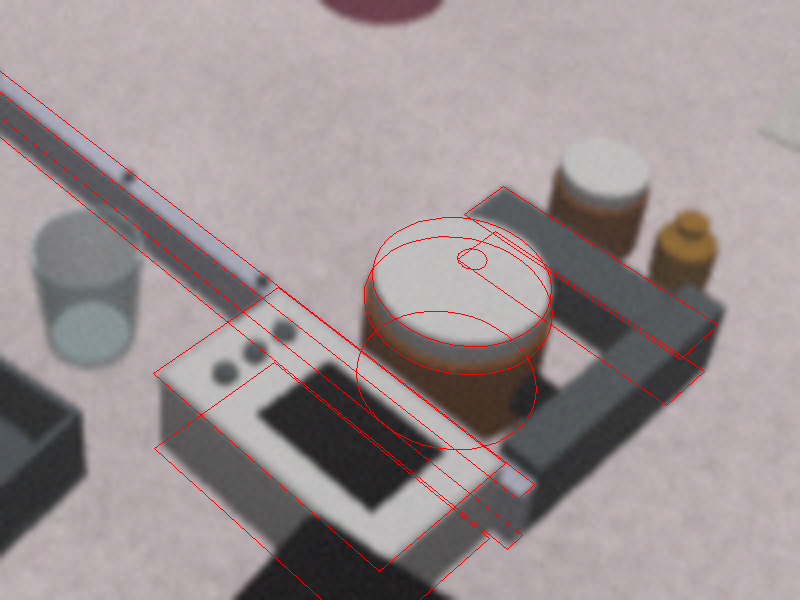

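View pics/ot14.png

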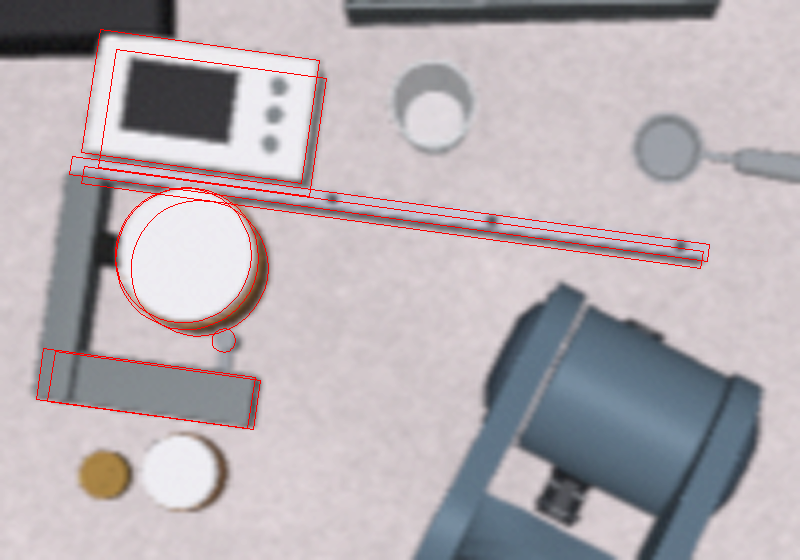

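View pics/sc14.png

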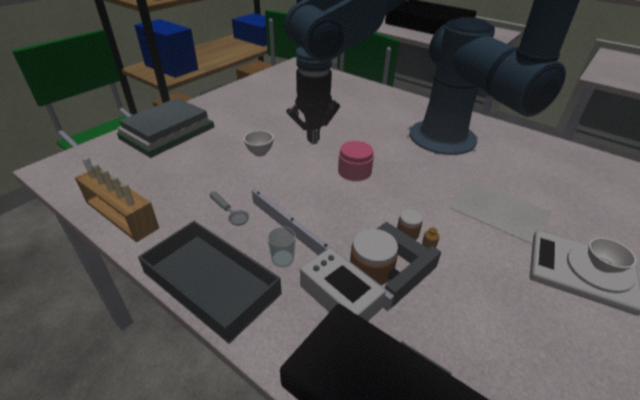

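The pictures show the jar upright in the pocket, on the fence and at the black buffer (about (105,250) in the top crop). The roller is back at (228,341), its starting place. The bystanders haven't moved and the arm is clear.

```bash
python3 -c "
from rig import r
print(r.sign_off())"
```

```text
the job is handed in; nothing more can be done
None
```

The jar is standing in the pocket, on the fence and against the buffer, with the roller sprung back to its starting place. The job was handed in at about 21 s, with the arm clear and touching nothing.

- **Onto the fence:** I pushed the jar across with the shut fingers until it touched, with 12 N at contact.
- **Along the fence:** I pushed from behind with the face tilted 18° towards the fence. Sliding took about 2.5–3.5 N, and passing the roller about 7 N.
- **Buffer:** The jar met the buffer with its centre at station y ≈ 128 mm. I held the push for about 0.9 s, building from 11 N to 13 N at the wrist. That should be roughly 10–13 N on the buffer, since friction takes some of it. The highest force I read was about 14 N, but forces were read only at the end of each move.
- **Final check:** The last pictures show the jar upright and the bystanders where they were.

**Checks that disagreed:**
- The two cameras differed by 1–3 px (a few millimetres) in the station fit, so the final position relies on contact as well as the pictures.
- An upward force of up to 7 N showed during the first push. It was gone after I raised the tool 4 mm, and I did not find its cause. Smaller upward readings, up to 5 N, came back during later contact.
- One move call was refused and had no effect.

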